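# Refit the change gear of a painting turntable

## Task

The toothed change gear of the painting turntable has been cleaned and stands on edge in the drying rack beside a plain wheel without teeth. Take the gear out, lay it flat on the bench with its hub up and let go of it, then take it by the hub, lower it over the turntable's empty post and rock it about its axis until its teeth drop into mesh with the braked table gear, and leave it fully home on the post's collar. Leave the plain wheel and the bottle, jar and cup where they stand.

Things in the scene. Friction and masses are not known exactly. Their poses are not given: they have to be found in the camera images.
- gear_c (a point): Centre of the loose toothed gear (bare aluminium, about 0.28 kg), on its axis at the middle of its 14 mm rim width. 18 teeth 20 degrees apart, 99 mm over the teeth, 78 mm at the roots, 90 mm pitch diameter. Own axes: x along the gear's axis towards the hub; a gap between teeth is centred on +z and on -z. Starts on edge in the rack: x level, hub away from the robot, +z up, centre 61 mm above the bench.
- gear_hub (a point): Middle of the gear's hub, on the axis 22 mm from the gear's centre, same axes. The hub is a hexagon 26 mm across flats (one pair of flats faces +z and -z, the others every 60 degrees) that stands 30 mm out of one face of the rim; the other face is flat. A 17 mm bore goes through all. Teeth are 14 mm wide, their ends bevelled by 2 to 3 mm, as are the table gear's.
- disc_c (a point): Centre of the plain wheel in the other place of the rack: same hub, bore and width as the gear, 98 mm diameter, smooth rim without teeth. Same axes. Stays there.
- rack: Fixed plywood drying rack: a board 80 mm (x) by 250 mm (y) by 12 mm; origin at the centre of its underside. Two rails, tops 42 mm above the bench, outer faces 18 mm either side of its middle, leave a 16 mm groove along y, in which the two wheels stand 57.5 mm either side of the middle, hubs to the rack's +x. Which wheel is in which place varies.
- seat (a point): Where the gear's centre lies when fully home on the post: on the post's upright axis, 37 mm above the bench, with the turntable's axes (z up, +y from the post to the table gear). The gear's flat side then rests on a collar 30 mm wide, top 30 mm above the bench. With teeth standing on teeth the gear stops 14 mm higher. In mesh it has 2 to 3 mm of play at the rim.
- post_tip (a point): Top of the post, 62 mm above the bench; 14 mm in diameter up to 54 mm, then tapered to 6 mm.
- plate (a point): Centre of the top of the turntable's fixed grey base plate, 140 mm (x) by 240 mm (y), 20 mm above the bench. The post is 51 mm to its -y, the table gear 45 mm to its +y.
- table_axis (a point): Centre of the table gear, 36 mm above the bench on its upright axis, 96 mm to the turntable's +y of the post. Aluminium, 20 teeth, 109 mm over the teeth, pitch diameter 100 mm, teeth 28 to 44 mm above the bench. The brake is on: it takes about 1.2 N m to turn it. Which way its teeth happen to point differs each time and is not given.
- platter (a point): Centre of the top of the plywood platter above the table gear, 76 mm above the bench, 80 mm diameter; it turns with the table gear.
- bottle_c (a point): Middle (75 mm up) of a clear bottle, 54 mm diameter, 150 mm high, standing on the bench. Bystander.
- jar_c (a point): Middle (37 mm up) of an amber jar, 62 mm diameter, 75 mm high, standing on the bench. Bystander.
- cup_c (a point): Middle (27 mm up) of an open grey cup, 64 mm diameter at the rim, 55 mm high, standing on the bench. Bystander.
Mind the look-alikes: they are no part of the job. Leave any green or pink look-alike of the part that bears gear_c alone.

How it is judged (in metres and radians):
On the way:
1. the gear lies flat on the bench, hub up, let go (height (world z) of gear_c below 0.011 m and angle between gear_c's own x axis and vertical below 0.1 rad and contact force between the fingers and gear below 0.1 N and linear speed of gear below 0.02 m/s), for 0.2 s.
At the end, for the whole second after the job is handed in: the gear rests on the post, hub up, released and still: its centre within 3 mm of the post's axis and at most 3 mm above the fully home height, its axis within 3 degrees of upright; in mesh, as it cannot go home otherwise (horizontal distance between gear_c and seat below 0.003 m and z of gear_c in the frame of seat below 0.003 m and angle between gear_c's own x axis and vertical below 0.06 rad and linear speed of gear below 0.02 m/s and contact force between the fingers and gear below 0.1 N); the robot touches nothing.
It fails at once if the plain wheel is moved by more than 25 mm (distance of disc_c from where it was at the start of the episode above 0.025 m).
It fails at once if the bottle is moved by more than 25 mm (distance of bottle_c from where it was at the start of the episode above 0.025 m).
It fails at once if the jar is moved by more than 25 mm (distance of jar_c from where it was at the start of the episode above 0.025 m).
It fails at once if the cup is moved by more than 25 mm (distance of cup_c from where it was at the start of the episode above 0.025 m).
It also fails if it takes over 72 s, if anything falls off the work surface, if the arm or the gripper's body presses on something with over 40 N, if the wrist force passes 120 N, or if a joint passes its speed limit or range.

## Robot

A 6-joint arm with a two-finger parallel gripper is mounted at the origin on the work surface. World frame = base frame: x ahead of the robot, y to its left, z up, the work surface at z = 0. Lengths are in m, angles in degrees, forces in N, time in s.
With the tool pointing down it reaches from about 0.4 to 0.825 m from the base axis. Payload 7 kg.
Tool frame: the origin (TCP) lies midway between the tips of the shut fingers; the grasp point (between the pads) lies 19 mm behind it; z points along the fingers, y is the line along which they close (so a half turn about z gives the same grasp; the last joint's range is limited). The gripper opens to 88 mm and grips with 3 to 60 N. Pads are 19 mm wide; open, the fingers measure 130 mm over their backs; the gripper's body (78 mm by 193 mm) begins 47 mm behind the grasp point.
Start: joints at [-51.102, 20.546, 0.682, 0, -70.136, -16.507], TCP at [0.257, -0.624, 0.227] pointing down, gripper open.
Joint ranges: [-176.03, 176.03], [-82.01, 121.73], [-58.28, 71.71], [-173.87, 95.51], [-174.79, -0.11], [-173.66, 173.66]. Speed limits (degrees/s): [136.94, 136.94, 172.46, 180, 180, 180].

## Interface

Orientations are given as [roll, pitch, yaw] about the fixed x, y, z axes, in that order (R = Rz(yaw) Ry(pitch) Rx(roll)).
In Python, from plant import telemetry, viewer, workorder gives the robot as it stands. The module is installed in compiled form; this text tells all that it offers.
- The arm moves only by the tool carry_out, never from a script. Its argument "rows" is a list of rows, each a list of 6 numbers: the shift along the tool's x, y, z in m, then the turn, a rotation vector about the tool's x, y, z in rad. In form: [[tx, ty, tz, ax, ay, az], ...]. A call has 1 to 8 rows; each row is the pose to reach, as a shift and turn from the pose commanded when the call began, along the tool's axes at that moment; what a row does not reach only later rows make up. A row lasts 1/8 s, in which the tool goes at most 62.5 mm and 10.7 degrees, less where a joint would pass 70% of its speed; a pose out of reach is approached as far as the arm can. A call with a gripper value outside its range is refused whole. "grip" is the gripper's target within -1 to 1 (fully open at 1, half-way at 0, shut at -1), set as the call begins (left out, the last holds). The fingers move at their own pace and stop on an object; the grip force is fixed at half the most. Time passes only in rows, so rows that repeat a pose let the fingers close. It gives the time, the measured TCP pose, the force, the opening and the grip force at its end, in the units of the state.
- telemetry.get_obs(): the state, without advancing time (a new reading comes with each control period).
- viewer.snapshot(name): name is "scene" or "side" or "wrist"; returns the picture (400x640x3 uint8, red, green, blue); there is no depth.
- viewer.camera_info(name): a dict with "intrinsics" (3x3 intrinsics, pixels), "extrinsics" (4x4, takes a point from camera to world coordinates); the wrist camera has in their place "tool_from_camera" (4x4, takes a point from camera to tool coordinates, whose origin is the TCP and whose axes are the flange's). Camera axes: x right, y down, z forward; pixel columns grow to the right and rows downward; lengths in m; the calibration is good to about 2 mm. A picture is of the moment at which its call begins: read the wrist's pose just before it. camera_info takes no time and is no camera call.
- workorder.close_job(): hands the job in; it is judged then, once.
The state is a dict: "clock": time; "joint_pos": joint angles; "qvel": joint speeds; "tau": joint torques, N m; "tool_pos": TCP position; "orientation": TCP orientation; "force": force on the tool from outside, world axes, zero at the start; "moment": the same for the moment, N m; "opening": finger opening in m; "gripper_force": force on a finger pad.
Only numpy, scipy, OpenCV 4.12 (cv2) and the standard library are available. Lean on these libraries where they do the work, as an engineer would, in place of code of your own. Each camera call takes 0.05 s, during which the arm holds its last target. There are 200 camera calls.

## Working session

There is one attempt and no reset: what is moved stays moved. The work goes in short steps, Python scripts to look and compute and a tool call to move; the robot and the scene stay as the last step left them, time stands still between calls to the robot, and variables do not carry over. Pictures are saved under pics/ and viewed, at most 10 in all, crops included, and the job is handed in when it is done.

Besides the shell and the picture viewer there is one more tool, called after "Call:" as name(argument=value, ...) on one line, values as JSON. carry_out: Moves the arm, as the interface text tells. Its arguments: {"type":"object","properties":{"rows":{"type":"array"},"grip":{"type":"number"}},"required":["rows"]}

```bash
mkdir -p pics; ls; python3 - <<'E'
from plant import telemetry, viewer
import cv2,numpy as np
np.set_printoptions(precision=4,suppress=True)
print(telemetry.get_obs())
for n in("scene","side","wrist"):
    im=viewer.snapshot(n); cv2.imwrite(f"pics/{n}0.png",im[:,:,::-1]); print(n,viewer.camera_info(n))
E
```

```text
pics
{'clock': 0.0, 'joint_pos': array([-51.1043,  20.5901,   0.633 ,  -0.0204, -70.1369, -16.5073]), 'qvel': array([-0.0239,  0.0196,  0.0252,  0.1001,  0.076 , -0.0683]), 'tau': array([ -0.0035, -58.2719,  29.3039,   6.9973,   0.0066,  -0.0002]), 'tool_pos': array([ 0.2569, -0.6237,  0.2256]), 'orientation': array([ 179.9045,   -0.0083, -157.6186]), 'force': array([ 0.0035,  0.5274, -0.3775]), 'moment': array([-0.0112,  0.0063,  0.0265]), 'gripper_force': 0.0, 'opening': 0.08786836352854997}
scene {'intrinsics': array([[466.2429,   0.    , 319.3163],
       [  0.    , 466.2429, 196.0236],
       [  0.    ,   0.    ,   1.    ]]), 'extrinsics': array([[ 0.2686,  0.4972, -0.825 ,  1.4131],
       [ 0.9632, -0.1412,  0.2285, -0.2659],
       [-0.0029, -0.8561, -0.5169,  0.6311],
       [ 0.    ,  0.    ,  0.    ,  1.    ]])}
side {'intrinsics': array([[426.0732,   0.    , 317.7738],
       [  0.    , 426.0732, 195.9612],
       [  0.    ,   0.    ,   1.    ]]), 'extrinsics': array([[-0.8923, -0.2064,  0.4015,  0.1658],
       [-0.451 ,  0.4446, -0.7739,  0.7324],
       [-0.0188, -0.8716, -0.4898,  0.5816],
       [ 0.    ,  0.    ,  0.    ,  1.    ]])}
wrist {'intrinsics': array([[282.1546,   0.    , 321.5759],
       [  0.    , 282.1546, 201.4541],
       [  0.    ,   0.    ,   1.    ]]), 'tool_from_camera': array([[ 0.    , -0.9527, -0.3038,  0.0839],
       [ 1.    , -0.0002,  0.0006, -0.0002],
       [-0.0006, -0.3038,  0.9527, -0.159 ],
       [ 0.    ,  0.    ,  0.    ,  1.    ]])}
```

View pics/scene0.png

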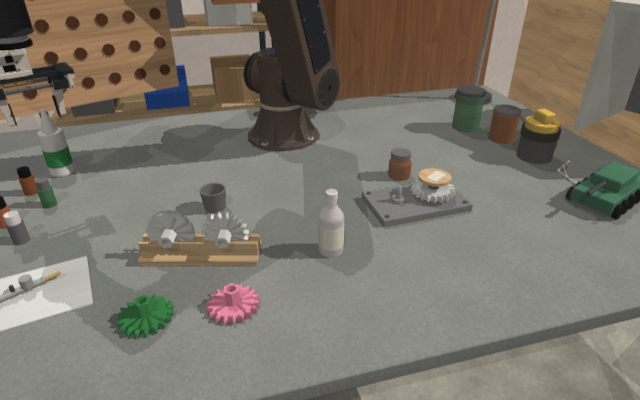

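View pics/side0.png

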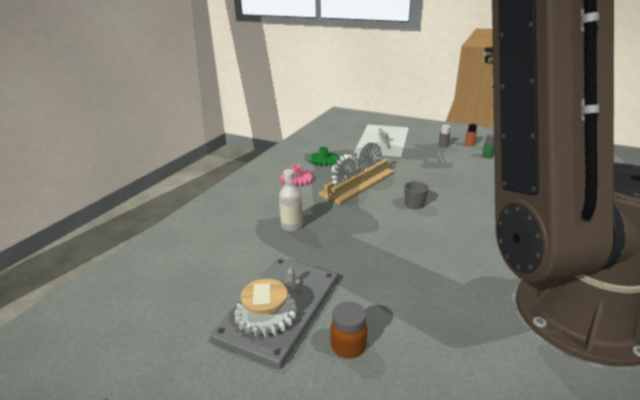

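The scene view shows the rack at about (200,245). The toothed candidates are the wheel on edge at (226,228), and the green (145,315) and pink (233,303) look-alikes lying flat. A smooth wheel stands at (168,228). The bare-aluminium toothed one in the rack's right place (226,228) fits. The turntable plate is at (415,198), with the post at about (398,190). I'll confirm with an enlarged crop.

```bash
cat > h.py <<'E'
import numpy as np,cv2
from plant import telemetry, viewer
from scipy.spatial.transform import Rotation as Ro
np.set_printoptions(precision=4,suppress=True)
def toolT():
    o=telemetry.get_obs(); T=np.eye(4); T[:3,:3]=Ro.from_euler('xyz',o['orientation'],degrees=True).as_matrix(); T[:3,3]=o['tool_pos']; return T
def cam(n,T=None):
    c=viewer.camera_info(n)
    E=c['extrinsics'] if n!='wrist' else T@c['tool_from_camera']
    return c['intrinsics'],E
def ray(KE,p):
    K,E=KE; d=E[:3,:3]@np.linalg.solve(K,[p[0],p[1],1.]); return E[:3,3],d/np.linalg.norm(d)
def onz(KE,p,z):
    o,d=ray(KE,p); return o+d*(z-o[2])/d[2]
def tri(a,p,b,q):
    o1,d1=ray(a,p);o2,d2=ray(b,q)
    A=np.stack([d1,-d2],1); s=np.linalg.lstsq(A,o2-o1,rcond=None)[0]
    x,y=o1+s[0]*d1,o2+s[1]*d2; return (x+y)/2,np.linalg.norm(x-y)
def proj(KE,X):
    K,E=KE; c=np.linalg.inv(E)@np.append(X,1); u=K@c[:3]; return u[:2]/u[2]
E
python3 - <<'E'
import cv2,numpy as np
a=cv2.imread('pics/scene0.png');b=cv2.imread('pics/side0.png')
r=lambda im,x,y,w,h:cv2.resize(im[y:y+h,x:x+w],(400,300),interpolation=cv2.INTER_CUBIC)
out=np.vstack([np.hstack([r(a,130,175,140,105),r(a,350,140,140,105)]),np.hstack([r(b,310,125,100,75),r(b,205,250,140,105)])])
cv2.imwrite('pics/crop1.png',out)
E
```

```text
(no output)
```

View pics/crop1.png

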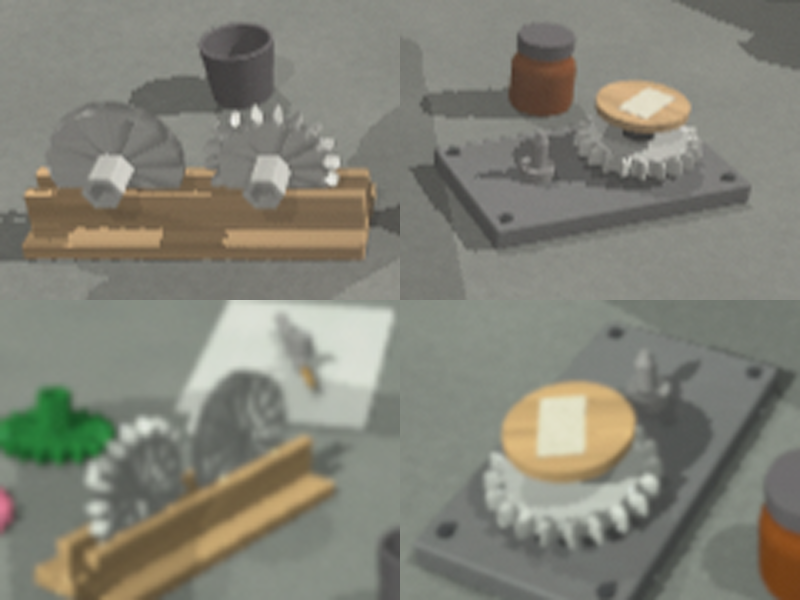

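The upper-left crop confirms it: the toothed bare wheel is the right one, with its hub end near scene (224,240). The smooth wheel is on the left. The post tip is at scene (399.7,187) and side (292,267.5).

```bash
python3 - <<'E'
from h import *
s=cam('scene');d=cam('side')
print('post',tri(s,(399.7,187.2),d,(291.8,267.5)),onz(s,(399.7,187.2),.062),onz(d,(291.8,267.5),.062))
print('platter',tri(s,(435.1,176.8),d,(263.8,295.5)),onz(s,(435.1,176.8),.076))
L=onz(s,(137.7,265.5),0);R=onz(s,(259.5,265.5),0);print('rack front',L,R,np.linalg.norm(R-L),np.degrees(np.arctan2(*(R-L)[1::-1])))
# hub end faces centres in scene (crop): gear (262,196), disc (103,195); z=.061
for n,p in(('gear',(262,196)),('disc',(104,194))):
    print(n,onz(s,(130+p[0]/2.857,175+p[1]/2.857),.061))
# plate corners scene top z=.02
for p in((435,152),(500,236),(748,190)): print('plate',onz(s,(350+(p[0]-400)/2.857,140+p[1]/2.857),.02))
for n,p,z in(('jar',(400,155),.075),('cup',(213,190),.055),('bottle',(331,193),.15)): print(n,onz(s,p,z))
E
```

```text
post (array([0.5124, 0.1849, 0.0607]), np.float64(0.006350266462071518)) [0.5181 0.1853 0.062 ] [0.5104 0.1828 0.062 ]
platter (array([0.5098, 0.282 , 0.0725]), np.float64(0.0023512566336746383)) [0.5167 0.2792 0.076 ]
rack front [ 0.5737 -0.4304  0.    ] [ 0.6435 -0.1837  0.    ] 0.2564330213909628 74.2176049358947
gear [ 0.6287 -0.2541  0.061 ]
disc [ 0.5957 -0.3621  0.061 ]
plate [0.4542 0.1138 0.02  ]
plate [0.5939 0.1186 0.02  ]
plate [0.587 0.349 0.02 ]
jar [0.3786 0.247  0.075 ]
cup [ 0.395  -0.2537  0.055 ]
bottle [ 0.6402 -0.0273  0.15  ]
```

Call:
carry_out(rows=[[-0.03,0.013,-0.003,0,0,0.05],[-0.09,0.039,-0.01,0,0,0.14],[-0.15,0.065,-0.016,0,0,0.23],[-0.21,0.091,-0.022,0,0,0.32],[-0.27,0.117,-0.028,0,0,0.41],[-0.33,0.143,-0.035,0,0,0.5],[-0.38,0.164,-0.035,0,0,0.59],[-0.4,0.173,-0.035,0,0,0.65]], grip=1)

```text
clock: 1.15
tool_pos: [0.5629, -0.3092, 0.2613]
orientation: [180.0, -0.0, 165.1]
force: [0.4, -0.4, -0.1]
opening: 0.0876
gripper_force: 0.0
```

Call:
carry_out(rows=[[-0.03,-0.01,0,0,0,0.01],[-0.05,-0.02,0,0,0,0.02],[-0.05,-0.02,0,0,0,0.02],[-0.05,-0.02,0,0,0,0.02]])

```text
clock: 1.65
tool_pos: [0.6038, -0.3438, 0.261]
orientation: [180.0, -0.1, 164.0]
force: [-0.2, -0.4, 0.6]
opening: 0.0879
gripper_force: 0.0
```

```bash
python3 - <<'E'
from h import *
print(telemetry.get_obs()['joint_pos'])
T=toolT(); im=viewer.snapshot('wrist'); np.save('T1.npy',T)
cv2.imwrite('pics/w1.png',im[:,:,::-1]); print(T)
E
```

```text
[-13.6352  21.4777   6.5404  -0.0113 -75.118  -92.3683]
[[-0.9612  0.2757 -0.0009  0.6038]
 [ 0.2757  0.9612  0.0004 -0.3438]
 [ 0.001   0.0002 -1.      0.261 ]
 [ 0.      0.      0.      1.    ]]
```

View pics/w1.png

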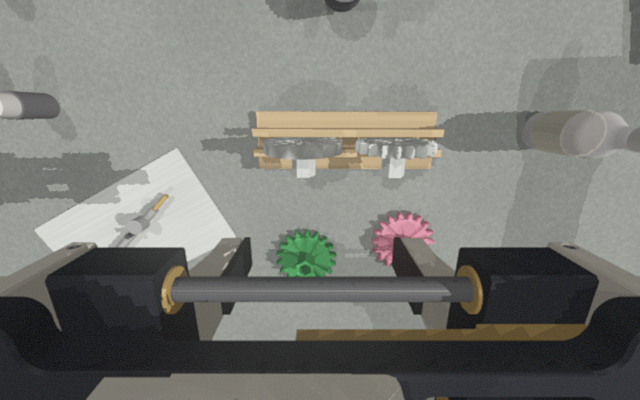

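The wrist view shows the rack parallel to the image. The toothed wheel is right at (397,150) with its hub end down at (397,175). The plain wheel is at (303,150). Hubs face away from the robot, as described.

```bash
python3 - <<'E'
from h import *
T=np.load('T1.npy');w=cam('wrist',T);im=cv2.imread('pics/w1.png');hsv=cv2.cvtColor(im,cv2.COLOR_BGR2HSV)
for x0,x1 in((280,330),(375,420)):
    m=((hsv[160:190,x0:x1,1]<30)&(hsv[160:190,x0:x1,2]>185)).astype(np.uint8)
    n,l,st,c=cv2.connectedComponentsWithStats(m);i=1+np.argmax(st[1:,4]);b=st[i];u0,v0=b[0]+x0,b[1]+160;u1,v1=u0+b[2],v0+b[3];print('hub box',u0,v0,u1,v1)
    for p in(((u0+u1)/2,v0),((u0+u1)/2,v1),(u0,v1),(u1,v1)): print(onz(w,p,.074))
# rack: wood mask extents per row
m=(hsv[...,1]>70)&(abs(hsv[...,0].astype(int)-15)<10)
for c in(270,345,430): print(c,np.flatnonzero(m[100:180,c])+100)
for r in(118,133): z=np.flatnonzero(m[r,240:460])+240;print(r,z[0],z[-1])
E
```

```text
hub box 297 160 315 178
[ 0.5724 -0.3554  0.074 ]
[ 0.594 -0.362  0.074]
[ 0.5909 -0.3729  0.074 ]
[ 0.5971 -0.3512  0.074 ]
hub box 389 160 405 178
[ 0.6032 -0.2479  0.074 ]
[ 0.6255 -0.2523  0.074 ]
[ 0.6227 -0.262   0.074 ]
[ 0.6283 -0.2427  0.074 ]
270 [112 113 114 115 116 117 118 119 120 121 122 123 124 125 126 127 128 129
 130 131 132 133 134 135 136 137 158 159 160 161 162 163 164 165 166 167]
345 [112 113 114 115 116 117 118 119 120 121 122 123 124 125 126 127 128 129
 130 131 133 134 135 136 137 138 139 140 141 142 143 144 145 146 147 148
 149 150 151 152 153 154 155 157 158 159 160 161 162 163 164 165 166 167]
430 [112 113 114 115 116 117 118 119 120 121 122 123 124 125 126 127 128 129
 130 131 132 133 134 135 136 137 138 139 158 159 160 161 162 163 164]
118 257 435
133 253 442
```

```bash
python3 - <<'E'
from h import *
T=np.load('T1.npy');w=cam('wrist',T)
ex=np.array([.9613,-.2756,0])
print('board near edge +40:',onz(w,(397,111.7),.012)+.04*ex,'far-40:',onz(w,(397,168),.012)-.04*ex)
print('rail +18',onz(w,(397,128.5),.042)+.018*ex)
a=onz(w,(252.5,133),.042);b=onz(w,(442.5,133),.042);print('ends',a,b,np.linalg.norm(a-b),'gear pos from ends',(a+b)/2+.0575*np.array([.2756,.9613,0]))
G=np.array([.5905,-.2435,.061])
# TCP target, theta 30
th=np.radians(30);az=np.array([0,0,1]);ap=-np.sin(th)*ex-np.cos(th)*az
Tt=G+.029*ex+.012*ap; P=Tt-.10*ap
print('tcp target',Tt,'pre',P,'pre shift tool',T[:3,:3].T@(P-T[:3,3]))
E
```

```text
board near edge +40: [ 0.5903 -0.2324  0.012 ] far-40: [ 0.5906 -0.2259  0.012 ]
rail +18 [ 0.5876 -0.2379  0.042 ]
ends [ 0.5238 -0.4154  0.042 ] [ 0.5923 -0.1769  0.042 ] 0.24807460550915028 gear pos from ends [ 0.5739 -0.2409  0.042 ]
tcp target [ 0.6126 -0.2498  0.0506] pre [ 0.6607 -0.2636  0.1372] pre shift tool [-0.0327  0.0927  0.1238]
```

Call:
carry_out(rows=[[-0.01,0.04,0,0,0.05,0],[-0.02,0.093,0.01,0,0.13,0],[-0.031,0.093,0.04,0,0.24,0],[-0.031,0.093,0.08,0,0.36,0],[-0.031,0.093,0.11,0,0.46,0],[-0.031,0.093,0.124,0,0.5236,0],[-0.031,0.093,0.124,0,0.5236,0],[-0.031,0.093,0.124,0,0.5236,0]])

```text
clock: 2.7
tool_pos: [0.66, -0.2633, 0.139]
orientation: [-180.0, -29.8, 164.0]
force: [0.6, -0.1, 0.9]
opening: 0.0878
gripper_force: 0.0
```

```bash
python3 - <<'E'
from h import *
print(telemetry.get_obs()['joint_pos'])
T=toolT(); im=viewer.snapshot('wrist'); np.save('T2.npy',T)
cv2.imwrite('pics/w2.png',im[:,:,::-1]); print(T)
ex=np.array([.9613,-.2756,0]);print('pred hub end px',proj(cam('wrist',T),np.array([.588,-.2425,.074])+.037*ex))
Tt=np.array([.6105,-.2485,.0506]);print(T[:3,:3].T@(Tt-T[:3,3]))
E
```

```text
[  -8.2295   46.562    29.904    -3.9315 -102.913   -97.6247]
[[-0.834   0.2753 -0.4782  0.66  ]
 [ 0.239   0.9613  0.1367 -0.2633]
 [ 0.4974 -0.0003 -0.8675  0.139 ]
 [ 0.      0.      0.      1.    ]]
pred hub end px [322.6781 211.008 ]
[0.0009 0.0006 0.1024]
```

View pics/w2.png

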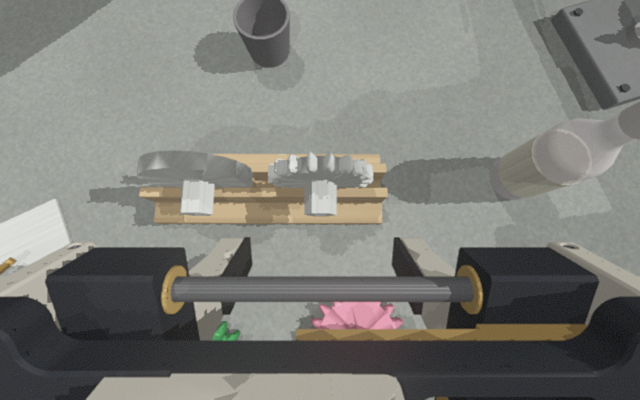

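The hub end is at about (321,210) against a predicted (322.7,211), so the aim is good. I'll descend and close.

Call:
carry_out(rows=[[0.001,0,0.03,0,0,0],[0.001,0,0.06,0,0,0],[0.001,0,0.085,0,0,0],[0.001,0,0.102,0,0,0],[0.001,0,0.102,0,0,0]])

```text
clock: 3.38
tool_pos: [0.6094, -0.2486, 0.0505]
orientation: [180.0, -30.0, 164.0]
force: [0.5, -0.1, 0.5]
opening: 0.0877
gripper_force: 0.0
```

Call:
carry_out(rows=[[0,0,0,0,0,0],[0,0,0,0,0,0],[0,0,0,0,0,0],[0,0,0,0,0,0],[0,0,0,0,0,0],[0,0,0,0,0,0],[0,0,0,0,0,0],[0,0,0,0,0,0]], grip=-1)

```text
clock: 4.38
tool_pos: [0.6098, -0.249, 0.0499]
orientation: [-180.0, -30.0, 164.0]
force: [0.1, -2.8, 0.9]
opening: 0.0282
gripper_force: 30.0
```

Call:
carry_out(rows=[[0.005,0,-0.009,0,0,0],[0.015,0,-0.026,0,0,0],[0.03,0,-0.052,0,0,0],[0.045,0,-0.078,0,0,0],[0.06,0,-0.104,0,0,0],[0.075,0,-0.13,0,0,0],[0.075,0,-0.13,0,0,0]])

```text
clock: 5.25
tool_pos: [0.6112, -0.2492, 0.2039]
orientation: [180.0, -29.6, 164.0]
force: [-0.1, -0.2, -3.5]
opening: 0.0282
gripper_force: 30.0
```

```bash
python3 - <<'E'
from h import *
print(telemetry.get_obs()['joint_pos'])
T=toolT(); im=viewer.snapshot('wrist'); np.save('T3.npy',T); b=viewer.snapshot('scene')
cv2.imwrite('pics/w3.png',np.vstack([cv2.resize(im[60:260,160:480],(480,300)),cv2.resize(b[80:280,100:420],(480,300))])[:,:,::-1]); print(T)
E
```

```text
[  -7.7518   39.1287   24.2158   -4.1976 -104.3979  -98.204 ]
[[-0.8359  0.2753 -0.4748  0.6112]
 [ 0.2392  0.9614  0.1362 -0.2492]
 [ 0.494   0.0002 -0.8695  0.2039]
 [ 0.      0.      0.      1.    ]]
```

View pics/w3.png

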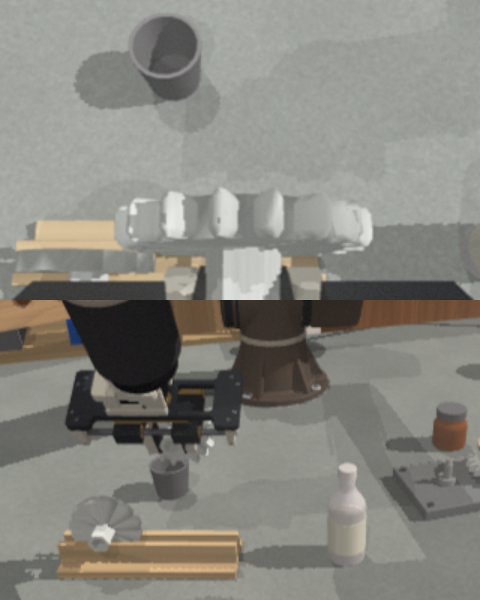

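The gear is held squarely and the rack's other wheel is untouched. Next I lift it and turn it hub-up in the air.

Call:
carry_out(rows=[[0.01,0,-0.02,0,0,0],[0.03,0,-0.052,0,-0.12,0],[0.038,0,-0.066,0,-0.3,0],[0.038,0,-0.066,0,-0.48,0],[0.038,0,-0.066,0,-0.66,0],[0.038,0,-0.066,0,-0.84,0],[0.038,0,-0.066,0,-1.02,0],[0.038,0,-0.066,0,-1.2,0]])

```text
clock: 6.35
tool_pos: [0.6094, -0.2686, 0.2809]
orientation: [-178.2, 35.5, 163.4]
force: [1.4, -6.9, -0.9]
opening: 0.0284
gripper_force: 30.0
```

Call:
carry_out(rows=[[0,0,0,0,-0.15,0],[0,0,0,0,-0.3,0],[0,0,0,0,-0.37,0],[0,0,0,0,-0.37,0]])

```text
clock: 6.85
tool_pos: [0.5812, -0.3473, 0.3109]
orientation: [179.7, 50.3, 164.2]
force: [-0.2, -1.3, -2.7]
opening: 0.0285
gripper_force: 29.8
```

```bash
python3 - <<'E'
from h import *
print(telemetry.get_obs()['joint_pos'])
T=toolT();print(T)
a=np.radians(8);r=np.array([np.cos(a),np.sin(a),0]);up=np.array([0,0,1.])
z=np.cos(np.pi/6)*r-.5*up;y=np.array([-np.sin(a),np.cos(a),0]);x=np.cross(y,z)
Rf=np.stack([x,y,z],1); C=np.array([.70,.10,.007]);Tf=C+.0104*r+.023*up
print('Tf',Tf)
print('turn',Ro.from_matrix(T[:3,:3].T@Rf).as_rotvec())
for h in(.25,.02):print(h,T[:3,:3].T@(Tf+h*up-T[:3,3]))
E
```

```text
[ -15.2775   -3.4185  -42.9206   19.0015   -0.2605 -109.3253]
[[-0.6153  0.2681  0.7413  0.5812]
 [ 0.1739  0.9634 -0.204  -0.3473]
 [-0.7689  0.0034 -0.6394  0.3109]
 [ 0.      0.      0.      1.    ]]
Tf [0.7103 0.1014 0.03  ]
turn [-0.3357 -0.167  -0.238 ]
0.25 [0.0224 0.4668 0.0239]
0.02 [0.1992 0.4661 0.1709]
```

```bash
cat > fk.py <<'E'
from h import *
from scipy.optimize import least_squares
D=[([-51.1043,20.5901,.633,-.0204,-70.1369,-16.5],(.2569,-.6237,.2256)),([-13.6352,21.4777,6.5404,-.0113,-75.118,-92.4],(.6038,-.3438,.261)),([-8.2295,46.562,29.904,-3.9315,-102.913,-97.6],(.66,-.2633,.139)),([-7.7518,39.1287,24.2158,-4.1976,-104.398,-98.2],(.6112,-.2492,.2039)),([-15.2775,-3.4185,-42.9206,19.0015,-.2605,-109.3],(.5812,-.3473,.3109))]
rz=lambda a:Ro.from_euler('z',a,degrees=True).as_matrix()
ry=lambda a:Ro.from_euler('y',a,degrees=True).as_matrix()
rx=lambda a:Ro.from_euler('x',a,degrees=True).as_matrix()
def fk(q,k,s4=1):
    r0,z0,A,e,B,L,b,d=k
    M=rz(q[0]+b); p=M@np.array([r0,0,z0]); M=M@ry(q[1]); p=p+M@np.array([0,d,A]); M=M@ry(-q[2])
    p=p+M@np.array([B,0,e]); M=M@rx(s4*q[3])@ry(-q[4]); p=p+M@np.array([L,0,0]); return p,M[:,0]
def fit():
    best=None
    for s in(1,-1):
        f=lambda k:np.concatenate([fk(q,k,s)[0]-p for q,p in D])
        r=least_squares(f,[0,.3,.3,.05,.35,.25,-16.5,0],x_scale=[.1]*6+[10,.1])
        if best is None or r.cost<best[0].cost: best=(r,s)
    return best
if __name__=='__main__':
    r,s=fit();print(s,r.x,np.abs(r.fun).max()); k=r.x
    print(fk(D[4][0],k,s)[1])
    # planar reach: pitch down ph, TCP radius R,z -> solve q2,q3
    for ph in(30,40,45,50,60):
        for R,z in((.55,.03),(.6,.03),(.65,.03),(.71,.03),(.76,.03)):
            f=lambda v:(lambda p:[np.hypot(p[0],p[1])-R,p[2]-z])(fk([0,v[0],v[1],0,v[0]-v[1]-ph],k,s)[0])
            o=least_squares(f,[30,10]);v=o.x
            print(ph,R,v.round(1),'q5 %.1f'%(v[0]-v[1]-ph),'ok' if o.cost<1e-8 and v[0]-v[1]-ph<-1 and -58<v[1]<71.7 else '')
E
python3 fk.py
```

```text
-1 [ 0.0846  0.1281  0.6564  0.0277  0.3549  0.4198 -2.8853 -0.1573] 0.008350762910457943
[ 0.7301 -0.2411 -0.6394]
30 0.55 [ 37.4 -94.5] q5 101.9 
30 0.6 [ 50.7 -94.5] q5 115.1 
30 0.65 [ 59.  -94.5] q5 123.5 
30 0.71 [ 65.5 -94.5] q5 130.0 
30 0.76 [ 56.2 -82.9] q5 109.1 
40 0.55 [ 36.  -94.5] q5 90.5 
40 0.6 [ 45.6 -94.5] q5 100.1 
40 0.65 [ 52.7 -94.5] q5 107.2 
40 0.71 [ 40.5 -77.2] q5 77.7 
40 0.76 [ 37.2 -66.9] q5 64.1 
45 0.55 [ 36.7 -94.5] q5 86.2 
45 0.6 [ 45.  -94.5] q5 94.4 
45 0.65 [ 37.3 -81.8] q5 74.1 
45 0.71 [ 32.8 -68.9] q5 56.6 
45 0.76 [ 32.3 -60.4] q5 47.7 
50 0.55 [ 37.8 -94.5] q5 82.3 
50 0.6 [ 31.7 -82.5] q5 64.2 
50 0.65 [ 28.3 -71.8] q5 50.2 
50 0.71 [ 28.2 -61.8] q5 40.0 
50 0.76 [ 29.2 -54.1] q5 33.4 
60 0.55 [ 18.9 -72.4] q5 31.3 
60 0.6 [ 20.1 -64.8] q5 24.9 
60 0.65 [ 21.8 -57.6] q5 19.5 
60 0.71 [ 24.4 -49.2] q5 13.5 
60 0.76 [ 26.7 -42.1] q5 8.8
```

```bash
python3 - <<'E'
import re
s=open('fk.py').read()
s=s.replace("r0,z0,A,e,B,L,b,d=k","z0,A,e,B,L,d,d2=k; r0=0").replace("q[0]+b","q[0]")
s=s.replace("M=M@rx(s4*q[3])@ry(-q[4]); p=p+M@np.array([L,0,0])","M=M@rx(s4*q[3])@ry(-q[4]); p=p+M@np.array([L,d2,0])")
s=s.replace("[0,.3,.3,.05,.35,.25,-16.5,0],x_scale=[.1]*6+[10,.1]","[.3,.4,.0,.4,.25,-.1,-.1],x_scale=.1")
s=s.replace("f=lambda v:","f=lambda v:").replace("least_squares(f,[30,10])","least_squares(f,[30,-10])")
open('fk.py','w').write(s)
E
python3 fk.py
```

```text
-1 [ 0.1992  0.6014 -0.0003  0.4638  0.3779  0.0003 -0.1922] 3.914835235863112e-05
[ 0.7413 -0.204  -0.6394]
30 0.55 [ 47.3 -75.8] q5 93.1 
30 0.6 [ 40.1 -68.2] q5 78.4 
30 0.65 [ 37.4 -61.4] q5 68.8 
30 0.71 [ 36.5 -53.6] q5 60.1 
30 0.76 [ 36.9 -47.2] q5 54.1 
40 0.55 [ 27.2 -68.8] q5 56.0 
40 0.6 [ 26.7 -62.2] q5 48.8 
40 0.65 [ 27.3 -55.8] q5 43.1 
40 0.71 [ 29.  -48.2] q5 37.2 
40 0.76 [ 30.8 -41.9] q5 32.7 
45 0.55 [ 21.2 -65. ] q5 41.1 
45 0.6 [ 22.4 -58.6] q5 36.0 
45 0.65 [ 24.1 -52.4] q5 31.5 
45 0.71 [ 26.6 -44.9] q5 26.4 
45 0.76 [ 28.9 -38.6] q5 22.5 
50 0.55 [ 17.2 -61. ] q5 28.2 
50 0.6 [ 19.5 -54.8] q5 24.3 
50 0.65 [ 21.9 -48.7] q5 20.6 
50 0.71 [ 25.  -41.3] q5 16.3 
50 0.76 [ 27.7 -34.9] q5 12.7 
60 0.55 [ 13.8 -52.9] q5 6.7 
60 0.6 [ 17.  -46.9] q5 4.0 
60 0.65 [ 20.2 -40.8] q5 1.1 
60 0.71 [ 24.1 -33.4] q5 -2.6 ok
60 0.76 [ 27.3 -27. ] q5 -5.8 ok
```

The fitted kinematics are exact to 0.04 mm, and they show joint 5 is at its stop: the tool cannot point outward flatter than about 60° at bench height. So I'll bring the gear down tilted outward, far rim edge first, and let the bench pivot it flat in the line grip. First I back off the stop.

Call:
carry_out(rows=[[0,0,0,0,0.1,0],[0,0,0,0,0.25,0],[0,0,0,0,0.4,0],[0,0,0,0,0.5,0],[0,0,0,0,0.5,0]])

```text
clock: 7.48
tool_pos: [0.5848, -0.3461, 0.3114]
orientation: [179.7, 21.6, 164.4]
force: [-0.4, -0.3, -4.1]
opening: 0.0285
gripper_force: 29.8
```

```bash
python3 - <<'E'
from fk import *
o=telemetry.get_obs();T=toolT();print(o['joint_pos'],o['opening']);print(T)
k=[.1992,.6014,-.0003,.4638,.3779,.0003,-.1922]
for ph in(58,62,65,70):
  for R in(.7,.74,.77,.80):
    for z in (.055,.25):
        f=lambda v:(lambda p:[np.hypot(p[0],p[1])-R,p[2]-z])(fk([0,v[0],v[1],0,v[0]-v[1]-ph],k,-1)[0])
        g=least_squares(f,[30,-10]);v=g.x;print(ph,R,z,v.round(1),'q5 %.1f'%(v[0]-v[1]-ph),g.cost<1e-8)
a=np.radians(8);r=np.array([np.cos(a),np.sin(a),0]);up=np.array([0,0,1.])
ph=np.radians(65);z=np.cos(ph)*r-np.sin(ph)*up;y=np.array([-np.sin(a),np.cos(a),0]);Rf=np.stack([np.cross(y,z),y,z],1)
print('turn',Ro.from_matrix(T[:3,:3].T@Rf).as_rotvec(),'shift',T[:3,:3].T@(np.array([.745,.105,.25])-T[:3,3]))
E
```

```text
[-14.0756   6.5451 -10.3329   0.3321 -51.5583 -91.5817] 0.0284525914885956
[[-0.8959  0.2664  0.3554  0.5848]
 [ 0.2494  0.9639 -0.0938 -0.3461]
 [-0.3675  0.0046 -0.93    0.3114]
 [ 0.      0.      0.      1.    ]]
58 0.7 0.055 [ 20.9 -35.2] q5 -1.8 True
58 0.7 0.25 [  6.5 -22.7] q5 -28.8 True
58 0.74 0.055 [ 23.6 -30.2] q5 -4.1 True
58 0.74 0.25 [ 10.2 -18.2] q5 -29.6 True
58 0.77 0.055 [ 25.7 -26.4] q5 -6.0 True
58 0.77 0.25 [ 12.9 -14.6] q5 -30.4 True
58 0.8 0.055 [ 27.7 -22.5] q5 -7.8 True
58 0.8 0.25 [ 15.6 -11. ] q5 -31.4 True
62 0.7 0.055 [ 21.2 -31.9] q5 -8.9 True
62 0.7 0.25 [  7.9 -19.1] q5 -34.9 True
62 0.74 0.055 [ 24.  -26.8] q5 -11.1 True
62 0.74 0.25 [ 11.6 -14.5] q5 -35.9 True
62 0.77 0.055 [ 26.1 -23. ] q5 -12.9 True
62 0.77 0.25 [ 14.3 -10.9] q5 -36.7 True
62 0.8 0.055 [ 28.2 -19. ] q5 -14.8 True
62 0.8 0.25 [17.1 -7.2] q5 -37.8 True
65 0.7 0.055 [ 21.7 -29.4] q5 -14.0 True
65 0.7 0.25 [  9.1 -16.5] q5 -39.4 True
65 0.74 0.055 [ 24.5 -24.3] q5 -16.2 True
65 0.74 0.25 [ 12.8 -11.8] q5 -40.4 True
65 0.77 0.055 [ 26.6 -20.3] q5 -18.0 True
65 0.77 0.25 [15.5 -8.1] q5 -41.4 True
65 0.8 0.055 [ 28.8 -16.3] q5 -19.9 True
65 0.8 0.25 [18.3 -4.2] q5 -42.5 True
70 0.7 0.055 [ 22.7 -25. ] q5 -22.2 True
70 0.7 0.25 [ 11.3 -12. ] q5 -46.7 True
70 0.74 0.055 [ 25.7 -19.8] q5 -24.5 True
70 0.74 0.25 [15.  -7.1] q5 -47.9 True
70 0.77 0.055 [ 27.9 -15.8] q5 -26.3 True
70 0.77 0.25 [17.8 -3.3] q5 -49.0 True
70 0.8 0.055 [ 30.1 -11.7] q5 -28.2 True
70 0.8 0.25 [20.5  0.8] q5 -50.2 True
turn [-0.1576 -0.0582 -0.3778] shift [-0.0084  0.4772  0.0717]
```

Call:
carry_out(rows=[[0,0.03,0.0,-0.01,0,-0.03],[0,0.09,0.005,-0.03,-0.01,-0.07],[-0.001,0.15,0.01,-0.05,-0.02,-0.12],[-0.002,0.21,0.015,-0.07,-0.03,-0.17],[-0.004,0.27,0.02,-0.09,-0.03,-0.22],[-0.005,0.33,0.03,-0.11,-0.04,-0.27],[-0.006,0.39,0.045,-0.13,-0.05,-0.32],[-0.007,0.44,0.06,-0.15,-0.055,-0.36]])

```text
clock: 8.48
tool_pos: [0.7279, 0.0723, 0.2604]
orientation: [-180.0, 25.0, -172.9]
force: [0.2, 0.2, -2.6]
opening: 0.0283
gripper_force: 29.8
```

Call:
carry_out(rows=[[0,0,0,0,0,0],[0,0,0,0,0,0]])

```text
clock: 8.72
tool_pos: [0.7278, 0.0701, 0.2609]
orientation: [-179.9, 24.9, -173.1]
force: [0.3, -1.2, -3.2]
opening: 0.0284
gripper_force: 29.8
```

```bash
python3 - <<'E'
from fk import *
o=telemetry.get_obs();T=toolT();print(o['joint_pos'],o['opening'],T[:3,3])
a=np.radians(8);r=np.array([np.cos(a),np.sin(a),0]);up=np.array([0,0,1.])
ph=np.radians(60);z=np.cos(ph)*r-np.sin(ph)*up;y=np.array([-np.sin(a),np.cos(a),0]);Rf=np.stack([np.cross(y,z),y,z],1)
print('turn',Ro.from_matrix(T[:3,:3].T@Rf).as_rotvec(),'shift',T[:3,:3].T@(np.array([.755,.105,.10])-T[:3,3]))
im=viewer.snapshot('scene')
cv2.imwrite('pics/s4.png',cv2.resize(im[60:360,260:640],(760,600))[:,:,::-1])
E
```

```text
[  24.3061   10.9067  -17.466    11.8023  -38.342  -115.1544] 0.02844019607455583 [0.7278 0.0701 0.2609]
turn [-0.0098 -0.0889 -0.0165] shift [0.0395 0.0316 0.159 ]
```

View pics/s4.png

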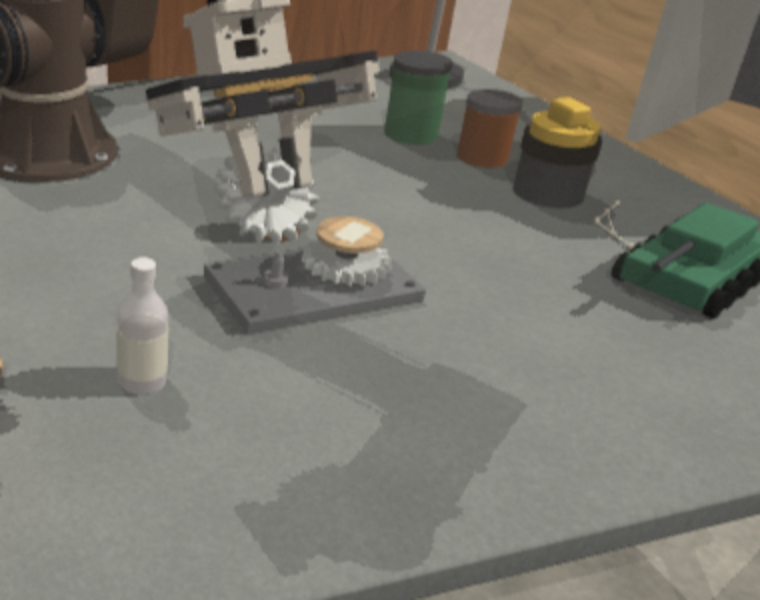

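The gear hangs hub-up, tilted outward, at crop (270,200), and the bench beyond the turntable is clear. I'll lower it over open bench.

Call:
carry_out(rows=[[0.005,0.004,0.02,-0.012,-0.01,-0.025],[0.012,0.01,0.05,-0.03,-0.03,-0.06],[0.02,0.016,0.08,-0.05,-0.045,-0.1],[0.03,0.024,0.12,-0.075,-0.07,-0.15],[0.036,0.029,0.145,-0.09,-0.08,-0.19],[0.04,0.032,0.159,-0.1,-0.09,-0.207],[0.04,0.032,0.159,-0.1,-0.09,-0.207],[0.04,0.032,0.159,-0.1,-0.09,-0.207]])

```text
clock: 9.78
tool_pos: [0.7566, 0.1051, 0.1027]
orientation: [-179.4, 30.2, -159.7]
force: [0.4, 0.5, -2.1]
opening: 0.0284
gripper_force: 29.8
```

```bash
python3 - <<'E'
from fk import *
o=telemetry.get_obs();T=toolT();print(o['joint_pos'],o['opening'],o['force']);print(T)
E
```

```text
[  23.1846   21.3479  -28.5046   11.4823  -10.2    -103.8311] 0.02843855557789646 [ 0.3539  0.5108 -2.0564]
[[-0.8107 -0.3418  0.4753  0.7566]
 [-0.2993  0.9397  0.1652  0.1051]
 [-0.5031 -0.0083 -0.8642  0.1027]
 [ 0.      0.      0.      1.    ]]
```

Call:
carry_out(rows=[[0.004,0,0.015,0,0.02,0],[0.008,0,0.032,0,0.05,0],[0.011,0,0.045,0,0.07,0],[0.0115,0,0.049,0,0.07,0],[0.0115,0,0.049,0,0.07,0]])

```text
clock: 10.4
tool_pos: [0.7699, 0.1103, 0.0521]
orientation: [-179.5, 26.0, -159.7]
force: [0.2, 0.5, -3.6]
opening: 0.0284
gripper_force: 29.8
```

Call:
carry_out(rows=[[0.002,0,0.004,0,0,0],[0.004,0,0.008,0,0,0],[0.0107,0,0.0082,0,0,0],[0.0187,0,0.0087,0,0,0]])

```text
clock: 10.9
tool_pos: [0.7594, 0.1066, 0.0389]
orientation: [-179.5, 26.4, -159.7]
force: [2.5, 0.8, 0.4]
opening: 0.0286
gripper_force: 30.0
```

```bash
python3 - <<'E'
from fk import *
o=telemetry.get_obs();T=toolT();print(o['joint_pos'],o['opening'],o['force']);print(T)
im=viewer.snapshot('scene');print(proj(cam('scene'),T[:3,3]))
cv2.imwrite('pics/s5.png',cv2.resize(im[150:300,300:500],(800,600))[:,:,::-1])
E
```

```text
[  23.0977   27.1368  -27.4231   10.9189   -9.2806 -103.267 ] 0.0285627635377641 [2.5263 0.8388 0.3559]
[[-0.8401 -0.3435  0.4197  0.7594]
 [-0.3111  0.9391  0.1458  0.1066]
 [-0.4442 -0.0081 -0.8959  0.0389]
 [ 0.      0.      0.      1.    ]]
[411.9707 260.8686]
```

Call:
carry_out(rows=[[0.006,0,0.001,0,0,0],[0.011,0,0.0025,0,0,0],[0.0155,0,0.0045,0,0,0],[0.018,0,0.006,0,0,0]])

```text
clock: 11.45
tool_pos: [0.7443, 0.1003, 0.0233]
orientation: [-179.5, 26.0, -159.7]
force: [-4.4, -0.4, 5.6]
opening: 0.0286
gripper_force: 30.0
```

```bash
python3 - <<'E'
from fk import *
o=telemetry.get_obs();T=toolT();print(o['joint_pos'],o['opening'],o['force']);print(T)
im=viewer.snapshot('scene');w=viewer.snapshot('wrist')
cv2.imwrite('pics/s6.png',np.vstack([cv2.resize(im[175:325,320:520],(400,300)),cv2.resize(w[100:300,190:457],(400,300))])[:,:,::-1])
E
```

```text
[  22.2361   27.2238  -33.1897   20.0994   -3.8589 -111.8179] 0.028585141617095685 [-4.3875 -0.445   5.6361]
[[-0.8432 -0.3432  0.4139  0.7443]
 [-0.3115  0.9392  0.1442  0.1003]
 [-0.4382 -0.0073 -0.8988  0.0233]
 [ 0.      0.      0.      1.    ]]
```

View pics/s6.png

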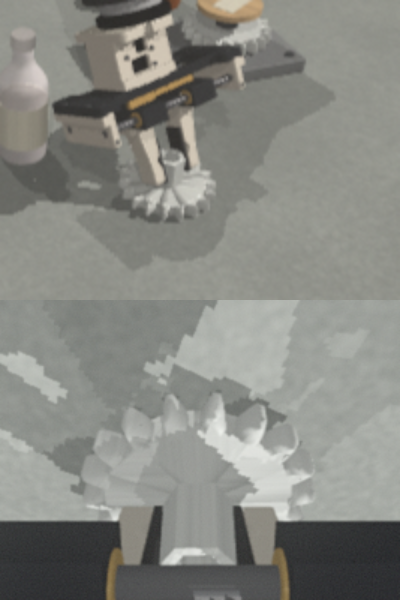

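The gear lies almost flat on the bench with its hub up. The scene crop shows it at (172,195). Now I release and back away along the tool axis.

Call:
carry_out(rows=[[0,0,0,0,0,0],[0,0,0,0,0,0],[0,0,0,0,0,0],[0,0,0,0,0,0],[0,0,0,0,0,0]], grip=1)

```text
clock: 12.18
tool_pos: [0.7455, 0.1008, 0.0239]
orientation: [-179.5, 26.1, -159.7]
force: [-0.6, -0.1, -0.4]
opening: 0.0731
gripper_force: 0.0
```

Call:
carry_out(rows=[[0,0,-0.02,0,0,0],[0,0,-0.06,0,0,0],[0,0,-0.12,0,0.1,0],[0,0,-0.17,0,0.25,0],[0,0,-0.19,0,0.4,0],[0,0,-0.19,0,0.45,0],[0,0,-0.19,0,0.45,0]])

```text
clock: 13.05
tool_pos: [0.6674, 0.0738, 0.1942]
orientation: [-179.6, 0.3, -159.9]
force: [-0.0, 0.4, -0.8]
opening: 0.0878
gripper_force: 0.0
```

```bash
python3 - <<'E'
from fk import *
o=telemetry.get_obs();T=toolT();print(o['joint_pos'],o['opening']);print(T)
np.save('T5.npy',T);w=viewer.snapshot('wrist');cv2.imwrite('pics/w5.png',w[:,:,::-1])
print(proj(cam('wrist',T),np.array([.735,.097,.044])))
E
```

```text
[ 23.1526  21.1302  -2.9511   0.4577 -65.635  -93.2641] 0.08779103379686687
[[-0.9392 -0.3432  0.0074  0.6674]
 [-0.3433  0.9392 -0.0047  0.0738]
 [-0.0053 -0.007  -1.      0.1942]
 [ 0.      0.      0.      1.    ]]
[321.3428 245.4116]
```

View pics/w5.png

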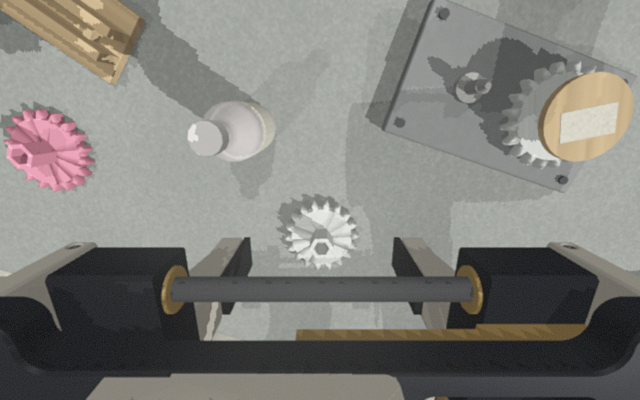

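The gear lies flat with its hub top at (321,243), as predicted. The post is near (475,87) with the tip to its right, and the platter is at (587,117).

```bash
python3 - <<'E'
from h import *
g=cv2.cvtColor(cv2.imread('pics/w5.png'),cv2.COLOR_BGR2GRAY)
np.set_printoptions(linewidth=250)
print(g[230:260,306:338]);print(g[72:104,452:496])
E
```

```text
[[163 168 173 177 183 183 183 184 171 148 140 141 142 141 138 139 141 140 144 138 145 170 195 208 206 202 197 197 205 210 214 218]
 [152 150 157 163 167 173 180 177 156 141 140 140 140 139 140 142 141 142 142 140 144 159 179 198 199 198 197 206 215 218 220 219]
 [162 157 151 151 152 156 160 158 142 136 143 143 142 137 142 140 142 140 144 141 146 156 164 180 196 206 215 218 219 219 218 219]
 [170 169 166 161 152 149 146 140 134 140 140 144 141 138 140 141 140 139 140 143 145 156 159 169 197 217 222 222 219 218 216 215]
 [178 178 174 172 165 158 144 129 133 141 144 140 138 138 141 141 143 143 144 142 145 155 160 164 183 209 215 214 212 211 208 207]
 [184 184 182 180 179 168 141 133 135 140 143 143 140 141 142 141 141 142 143 142 146 156 161 161 165 187 199 202 203 201 199 196]
 [190 186 188 188 183 162 136 131 135 139 142 139 140 140 141 139 143 141 141 140 144 156 160 159 160 167 178 188 188 189 186 190]
 [187 187 187 185 172 145 131 132 131 143 140 139 137 137 140 139 139 141 139 140 145 152 161 159 161 160 167 184 192 192 192 198]
 [173 172 175 168 153 134 128 130 146 162 162 161 16
[... 2322 characters left out ...]
7 218 186 163 178 204 228 233 230 228 227 227 229 229 225 222 227 233 233 228 229 229 229 229 228 223 223 226 228]
 [211 211 220 220 197 166 164 175 192 218 226 226 226 227 224 223 223 219 214 221 227 226 225 227 226 219 225 225 214 211 221 225]
 [206 206 209 202 172 154 161 174 183 200 208 213 217 217 213 211 213 212 209 211 214 215 214 213 214 213 212 213 211 210 212 211]
 [205 207 201 180 152 153 162 175 185 195 203 208 210 208 208 208 208 207 210 208 210 210 209 210 209 211 211 211 211 210 211 206]]
[[106 109 112 ... 105  89  84]
 [109 109 107 ... 101  88  82]
 [111 111 111 ...  90  85  85]
 ...
 [133 132 132 ...  84  85  86]
 [129 132 130 ...  85  85  88]
 [132 129 131 ...  88  87  86]]
```

```bash
python3 - <<'E'
from h import *
import sys
np.set_printoptions(linewidth=300,threshold=100000)
g=cv2.cvtColor(cv2.imread('pics/w5.png'),cv2.COLOR_BGR2GRAY)
T=np.load('T5.npy');w=cam('wrist',T)
H=onz(w,(321.3,248.3),.044);print('hub',H,'corner width',np.linalg.norm(onz(w,(309.3,248.3),.044)-onz(w,(333.3,248.3),.044)))
print('post pred tip',proj(w,[.513,.185,.062]),'base',proj(w,[.513,.185,.030]),proj(w,[.513,.185,.020]))
print(g[70:106,452:498]//10)
E
```

```text
hub [0.7387 0.0983 0.044 ] corner width 0.02918358478508041
post pred tip [487.9526  85.4861] base [471.2196  87.9629] [466.6672  88.6367]
[[10 11 10 10 10 11 10 10 10 10 10 10 10 10 10 10 10 10 10 10 10 10 10 10 10 10 10 10 10 10 10 10 10 10 10 10 10 10 10 10 10  9  8  8  8  8]
 [10 10 10 10 10 10 11 10 10 10 10 10 10 10 10 10 10 10 10 11 11 11 11 11 10 10 10 10 10 10 10 10 10 10 10 10 10 10 10 10 10 10  9  8  8  8]
 [10 10 11 11 10 10 10 10 11 10 10 10 10 10 10 11 12 12 14 15 15 15 15 14 13 12 11 10 10 10 10 10 11 10 10 10 10 10 10 10 10 10  8  8  8  8]
 [10 10 10 11 10 10 10 10 10 10 10 10 10 11 13 14 15 17 17 17 17 17 17 17 17 16 14 11 10 10 10 10 10 10 10 11 10 10 10 10 10 10  8  8  8  7]
 [11 11 11 11 10 10 11 10 10 10 10  9 11 13 17 17 17 17 18 18 17 17 18 18 18 17 16 13 11 10 10 10 10 10 10 10 10 10 10 10 10  9  8  8  8  8]
 [11 10 10 10 10 11 10 10 10 10 10 10 11 14 16 17 17 18 18 17 17 17 17 18 18 17 15 13 12 11 10 10 10 10 10 10 10 10 10 10 10  8  8  8  8  8]
 [10 10 10 10 11 10 10 10 10 10 11 12 13 13 14 14 16 18 17 17 17 17 17 17 18 16 14 13 13 12 11 10 10 10 10 10 10 10
[... 3415 characters left out ...]
13 13 13 12 12 11  9  9 11 13 14 15 15 15 15 15 15 15 15 15 15 13 10  8  8  8  8  8  8  8  8  8  8  8  8  8  8  8  8  8  8  8  8  8  8]
 [12 13 13 12 13 12 12 12 11 10 11 12 13 14 14 14 15 14 14 13 12 11  9  8  8  8  9  8  8  8  8  8  9  8  9  8  8  8  8  8  8  8  8  8  8  8]
 [13 12 13 13 13 13 13 13 12 12 12 12 12 12 11 10 10 10 10  9  9  8  8  8  9  9  9  9  9  8  8  8  8  8  8  8  9  8  8  8  8  8  8  8  8  8]
 [13 13 13 12 13 12 12 12 13 13 13 13 12 12 12 10  8  8  7  8  8  8  8  9  9  9  9  9  9  9  8  8  8  8  8  8  8  8  8  8  8  8  8  8  8  8]
 [13 13 13 13 12 13 12 12 13 13 13 13 13 13 13 12  9  8  8  8  8  9  9  9  9 10 10  9  9  9  8  8  8  8  8  8  8  8  8  8  8  8  8  8  8  8]]
```

The post tip is at about (487.6,85.6) against a predicted (488,85.5), so the post is confirmed at (0.513, 0.185). The hub is at (0.739, 0.098) with its corners along the tool y axis. I'll turn 30° to grip its flats.

Call:
carry_out(rows=[[-0.015,0,0.01,0,0,-0.1],[-0.045,-0.001,0.025,0,0,-0.25],[-0.07,-0.0015,0.05,0,0,-0.4],[-0.075,-0.0015,0.08,0,0,-0.5236],[-0.075,-0.0015,0.094,0,0,-0.5236],[-0.075,-0.0015,0.094,0,0,-0.5236],[-0.075,-0.0015,0.094,0,0,-0.5236]])

```text
clock: 13.98
tool_pos: [0.7387, 0.0972, 0.1027]
orientation: [-179.4, 0.1, -130.0]
force: [0.1, 0.2, -0.3]
opening: 0.0877
gripper_force: 0.0
```

```bash
python3 - <<'E'
from h import *
T=toolT();print(T)
print(T[:3,:3].T@(np.array([.7387,.0983,.019])-T[:3,3]))
y=np.radians(-129.9)
Rf=Ro.from_euler('xyz',[180,0,-129.9],degrees=True).as_matrix();print('turn',Ro.from_matrix(T[:3,:3].T@Rf).as_rotvec())
E
```

```text
[[-0.6427 -0.766   0.0095  0.7387]
 [-0.7661  0.6427 -0.0046  0.0972]
 [-0.0026 -0.0102 -0.9999  0.1027]
 [ 0.      0.      0.      1.    ]]
[-0.0007  0.0016  0.0837]
turn [-0.0102  0.0026 -0.0017]
```

Call:
carry_out(rows=[[0,0.001,0.02,-0.01,0.003,0],[0,0.001,0.05,-0.01,0.003,0],[-0.0007,0.0016,0.075,-0.01,0.003,0],[-0.0007,0.0016,0.0835,-0.01,0.003,0],[-0.0007,0.0016,0.0835,-0.01,0.003,0]])

```text
clock: 14.6
tool_pos: [0.738, 0.0982, 0.0173]
orientation: [179.9, -0.2, -129.9]
force: [0.1, -0.6, -0.0]
opening: 0.0875
gripper_force: 0.0
```

Call:
carry_out(rows=[[0,0,0,0,0,0],[0,0,0,0,0,0],[0,0,0,0,0,0],[0,0,0,0,0,0],[0,0,0,0,0,0],[0,0,0,0,0,0],[0,0,0,0,0,0],[0,0,0,0,0,0]], grip=-1)

```text
clock: 15.6
tool_pos: [0.7382, 0.0983, 0.0175]
orientation: [179.9, -0.1, -129.9]
force: [0.2, 0.5, -0.7]
opening: 0.0254
gripper_force: 30.0
```

```bash
python3 - <<'E'
from h import *
o=telemetry.get_obs();T=toolT();print(T,o['force'],o['opening'])
Rf=Ro.from_euler('xyz',[180,0,-90],degrees=True).as_matrix();print('turn to post',Ro.from_matrix(T[:3,:3].T@Rf).as_rotvec())
for z in(.15,.09):print(T[:3,:3].T@(np.array([.513,.185,z])-T[:3,3]))
E
```

```text
[[-0.6418 -0.7669 -0.0021  0.7382]
 [-0.7669  0.6418 -0.0009  0.0983]
 [ 0.0021  0.001  -1.      0.0175]
 [ 0.      0.      0.      1.    ]] [ 0.2327  0.5115 -0.687 ] 0.025437979192165977
turn to post [ 0.0017 -0.0016 -0.6969]
[ 0.0783  0.2285 -0.1321]
[ 0.0782  0.2284 -0.0721]
```

The hub is gripped on its flats (25.4 mm). Next I lift and carry it to above the post.

Call:
carry_out(rows=[[0,0,-0.02,0,0,0],[0,0.01,-0.07,0,0,-0.03],[0.015,0.05,-0.12,0,0,-0.17],[0.035,0.1,-0.132,0,0,-0.32],[0.053,0.155,-0.132,0,0,-0.47],[0.07,0.205,-0.132,0,0,-0.62],[0.0783,0.2285,-0.132,0,0,-0.697],[0.0783,0.2285,-0.132,0,0,-0.697]])

```text
clock: 16.6
tool_pos: [0.5115, 0.1857, 0.1516]
orientation: [179.9, 0.0, -89.8]
force: [-0.6, -0.0, -3.1]
opening: 0.0258
gripper_force: 30.0
```

Call:
carry_out(rows=[[0,0,0,0,0,0],[0,0,0,0,0,0],[0,0,0,0,0,0]])

```text
clock: 16.98
tool_pos: [0.5134, 0.1847, 0.1497]
orientation: [179.8, -0.1, -90.1]
force: [-0.5, 0.4, -4.2]
opening: 0.0261
gripper_force: 30.0
```

```bash
python3 - <<'E'
from h import *
o=telemetry.get_obs();T=toolT();print(T,o['force'],o['opening'],o['joint_pos'])
np.save('T6.npy',T)
for n in('wrist','scene','side'): cv2.imwrite(f'pics/{n}6.png',viewer.snapshot(n)[:,:,::-1])
s=cam('scene');d=cam('side');print('expected gear rim center px',proj(s,[.513,.185,.14]),proj(d,[.513,.185,.14]))
w=cam('wrist',T);print(proj(w,[.513,.185,.062]),proj(w,T[:3,3]+[0,0,.027]))
print(T[:3,:3].T@(np.array([.513,.185,.09])-T[:3,3]))
E
```

```text
[[-0.001  -1.     -0.0027  0.5134]
 [-1.      0.001  -0.0013  0.1847]
 [ 0.0013  0.0027 -1.      0.1497]
 [ 0.      0.      0.      1.    ]] [-0.48    0.441  -4.2267] 0.026073331053794502 [ 40.3351  12.2316 -21.7187  -0.0503 -56.2146 -40.3657]
expected gear rim center px [401.5581 157.5286] [287.8999 234.151 ]
[320.5146 206.6424] [319.6665 274.6616]
[-0.0004  0.0002  0.0597]
```

Call:
carry_out(rows=[[0,0,0.02,0,0,0],[0,0,0.045,0,0,0],[0,0,0.06,0,0,0],[0,0,0.068,0,0,0],[0,0,0.074,0,0,0],[0,0,0.074,0,0,0]])

```text
clock: 17.88
tool_pos: [0.5128, 0.185, 0.076]
orientation: [179.9, -0.1, -90.0]
force: [0.6, 0.2, -3.3]
opening: 0.0258
gripper_force: 30.0
```

Call:
carry_out(rows=[[0,0,0.004,0,0,0],[0,0,0.008,0,0,0],[0,0,0.011,0,0,0],[0,0,0.011,0,0,0]])

```text
clock: 18.38
tool_pos: [0.5134, 0.1845, 0.0652]
orientation: [179.9, -0.1, -90.0]
force: [5.0, -5.1, -3.4]
opening: 0.0262
gripper_force: 30.0
```

Call:
carry_out(rows=[[0.001,-0.001,0,0,0,0],[0.001,-0.001,0,0,0,0]])

```text
clock: 18.62
tool_pos: [0.5136, 0.184, 0.0648]
orientation: [179.9, -0.0, -90.0]
force: [-0.2, 0.5, -4.2]
opening: 0.0256
gripper_force: 30.0
```

Call:
carry_out(rows=[[0,0,0.002,0,0,0],[0,0,0.004,0,0,0],[0,0,0.006,0,0,0],[0,0,0.006,0,0,0]])

```text
clock: 19.12
tool_pos: [0.5138, 0.184, 0.0588]
orientation: [179.9, -0.1, -90.0]
force: [-0.3, 0.3, -2.6]
opening: 0.0258
gripper_force: 30.0
```

Already about 3 mm below the tooth-on-tooth height, with little force. I'll continue down gently.

Call:
carry_out(rows=[[0,0,0.002,0,0,0],[0,0,0.003,0,0,0],[0,0,0.004,0,0,0],[0,0,0.004,0,0,0]])

```text
clock: 19.62
tool_pos: [0.5147, 0.1842, 0.0556]
orientation: [180.0, -0.0, -90.0]
force: [3.7, -3.1, 4.0]
opening: 0.026
gripper_force: 30.0
```

Call:
carry_out(rows=[[0,0,0.0,0,0,0.03],[0,0,0.001,0,0,0.06],[0,0,0.002,0,0,0.06],[0,0,0.003,0,0,0.06]])

```text
clock: 20.12
tool_pos: [0.5131, 0.1838, 0.0514]
orientation: [179.8, -0.1, -93.4]
force: [-0.5, 0.4, -3.8]
opening: 0.0258
gripper_force: 30.0
```

```bash
python3 - <<'E'
from h import *
o=telemetry.get_obs();print(o['tool_pos'],o['orientation'],o['force'],o['moment'])
E
```

```text
[0.5131 0.1838 0.0514] [179.8156  -0.0933 -93.4131] [-0.5108  0.4304 -3.8441] [-0.0777 -0.02    0.0075]
```

It dropped free. It is 4 mm above home, with no load on it, and I'll continue down to the collar.

Call:
carry_out(rows=[[0,0,0.002,0,0,0],[0,0,0.0035,0,0,0],[0,0,0.005,0,0,0],[0,0,0.005,0,0,0]])

```text
clock: 20.62
tool_pos: [0.5136, 0.184, 0.0474]
orientation: [179.9, -0.1, -93.4]
force: [-4.2, 0.2, 3.3]
opening: 0.0258
gripper_force: 30.0
```

Home height is reached: TCP 0.0474 m, with contact on the collar. I'll release and withdraw straight up.

Call:
carry_out(rows=[[0,0,0,0,0,0],[0,0,0,0,0,0],[0,0,0,0,0,0],[0,0,0,0,0,0],[0,0,0,0,0,0]], grip=1)

```text
clock: 21.25
tool_pos: [0.5137, 0.184, 0.0469]
orientation: [179.9, -0.1, -93.4]
force: [0.2, -0.8, -1.7]
opening: 0.0703
gripper_force: 0.0
```

Call:
carry_out(rows=[[0,0,-0.01,0,0,0],[0,0,-0.04,0,0,0],[0,0,-0.09,0,0,0],[0.0,0,-0.14,0,0,0],[0,0,-0.16,0,0,0],[0,0,-0.16,0,0,0],[0,0,-0.16,0,0,0]])

```text
clock: 22.12
tool_pos: [0.5136, 0.1839, 0.2066]
orientation: [179.8, -0.1, -93.4]
force: [-0.4, -0.7, -1.1]
opening: 0.0874
gripper_force: 0.0
```

```bash
python3 - <<'E'
from h import *
T=toolT();print(T[:3,3]);w=viewer.snapshot('wrist');s=viewer.snapshot('scene');d=viewer.snapshot('side')
W=cam('wrist',T);S=cam('scene');D=cam('side')
def crop(im,c,h,p,z):
    x,y=max(0,int(c[0]-h*4/3)),max(0,int(c[1]-h));sub=im[y:y+2*h,x:x+int(h*8/3)]
    return cv2.resize(sub,(400,300),interpolation=cv2.INTER_CUBIC)
P=np.array([.5135,.184,.037]);
for n,K in(('w',W),('s',S),('d',D)): print(n,proj(K,P+[0,0,.037]))
a=crop(w,(320,215),90,0,0);b=crop(s,proj(S,P),50,0,0);c=crop(d,proj(D,P),50,0,0);e=cv2.resize(s,(400,300))
cv2.imwrite('pics/fin.png',np.vstack([np.hstack([a,b]),np.hstack([c,e])])[:,:,::-1])
E
```

```text
[0.5136 0.1839 0.2066]
w [320.2921 193.0895]
s [398.8653 182.0787]
d [289.7758 262.4609]
```

View pics/fin.png

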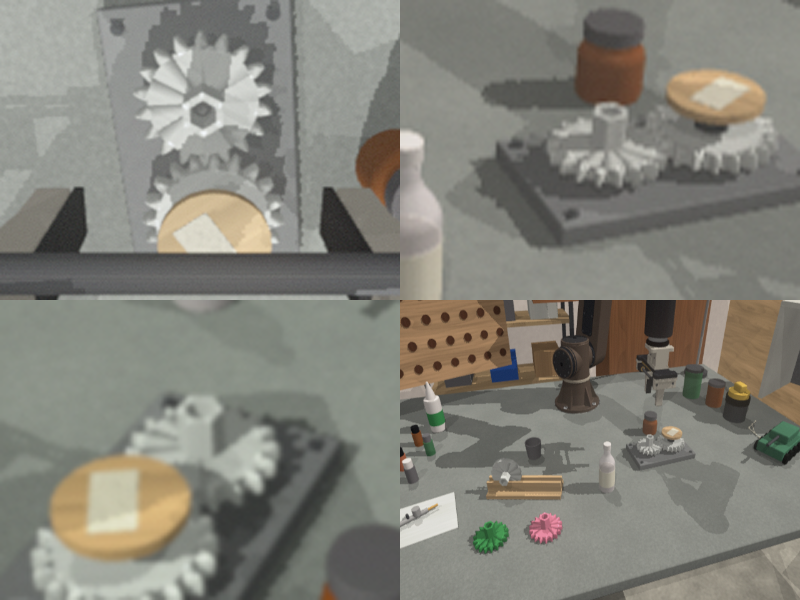

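The crops show the gear level on the post and in mesh at the table gear's height. The hub top is at wrist crop (207,113), and the plain wheel, bottle, jar and cup are in place. Handing in.

```bash
python3 -c "
from plant import workorder
print(workorder.close_job())"
```

```text
the job is handed in; nothing more can be done
None
```

The job is handed in: the gear is home on the post, released and in mesh with the table gear, after being laid flat hub-up on the bench as asked. The plain wheel, bottle, jar and cup are where they stood. It took about 22 s of the 72 s allowed; the hand-in returned no verdict.

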